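Weigh the vegetables and line up the storage jars, labels out

TASK

Get the ingredients ready: stand the empty yellow bowl in the middle of the kitchen scale's platter, press the blue tare button, and only then put the red onion and the garlic bulb from the open worktop into the bowl. Stand every red-lidded jar with a colour-banded label (there are two or three) upright on the board of the wooden tray, with its paper label facing straight out over the tray's open front edge. Leave the glass, the spice jar and the tomato behind the work where they are.

Things in the scene. Friction and masses are not known exactly. Their poses are not given: they have to be found in the camera images.
- scale: Kitchen scale, fixed: white flat body 200 x 160 mm, 24 mm high, with a round steel platter 146 mm across whose top is 30 mm above the worktop. Origin under the centre of the body, z up; -x points to its front end, which carries the display and the tare button. A fixed blue bin, taller than the bowl, stands to its right (y below about -0.47).
- platter (a point): Centre of the top of the scale's steel platter (22 mm behind the scale's origin along its x, 30 mm up).
- tare_top (a point): Centre of the top of the tare button: blue round push button 24 mm across in a grey housing at the front end of the scale, on its +y side. Pressed straight down.
- tare (a joint): Travel of the tare button: 0 released, 0.006 m fully down (4 N against a spring; it comes up again by itself).
- bowl: Loose yellow plastic mixing bowl, round, 156 mm across the rim, 66 mm high, 116 mm across the foot, open, wall 8 mm thick and nearly upright near the rim, floor 6 mm thick, inside 140 mm across at the rim and about 110 mm at the floor, 180 g. Origin under the centre of the foot, z up. Starts empty on the worktop; behind it (x above 0.57, y above 0.32) stands a fixed green dish basket with walls 150 mm high.
- tray: Wooden jar tray, fixed: board 130 mm deep (its x) by 320 mm wide (its y), top 10 mm above the worktop. Its back edge (+x) has a rail 10 mm thick and 30 mm high, its ends have lips 8 mm thick and 16 mm high; its front edge (-x) is open and lies on the robot's side. Origin under the centre of the board, z up. Free board: x from -65 to +55 mm, y from -152 to +152 mm.
- onion_mid (a point): Middle of the red onion: loose, 64 x 67 mm across (its x and y), 71 mm high, this point 34 mm above its underside when upright (z up along its stalk).
- garlic_mid (a point): Middle of the garlic bulb: loose, whitish, 61 x 60 mm across, 59 mm high, this point 27 mm above its underside when upright.
- glass: Drinking glass, 80 mm across, 91 mm high, a bystander behind the work; origin under its centre.
- spice: Small spice jar with a black lid, 45 mm across, 105 mm high, a bystander behind the work; origin under its centre.
- tomato: Tomato, 74 mm across, 69 mm high, a bystander behind the work; origin under its centre.
- jar_a: Loose round glass jar, red lid, dark contents: 66 mm across, 130 mm high (lid 65 mm across, from 114 mm up), 600 g, heavy foot (centre of mass about 30 mm up). One paper label with one blue band on its -x side (55 mm wide, 33 to 83 mm up); one blue dot on the lid lies above the label, 20 mm from the centre. Origin under its centre, z up; -x points out through the label. May be absent.
- jar_a_label (a point): Centre of the label of the jar with the blue band, 36 mm from the jar's axis, 58 mm up. Absent with its jar.
- jar_b: Loose round glass jar, red lid, dark contents: 66 mm across, 130 mm high (lid 65 mm across, from 114 mm up), 600 g, heavy foot (centre of mass about 30 mm up). One paper label with one green band on its -x side (55 mm wide, 33 to 83 mm up); one green dot on the lid lies above the label, 20 mm from the centre. Origin under its centre, z up; -x points out through the label. May be absent.
- jar_b_label (a point): Centre of the label of the jar with the green band, 36 mm from the jar's axis, 58 mm up. Absent with its jar.
- jar_c: Loose round glass jar, red lid, dark contents: 66 mm across, 130 mm high (lid 65 mm across, from 114 mm up), 600 g, heavy foot (centre of mass about 30 mm up). One paper label with one orange band on its -x side (55 mm wide, 33 to 83 mm up); one orange dot on the lid lies above the label, 20 mm from the centre. Origin under its centre, z up; -x points out through the label. May be absent.
- jar_c_label (a point): Centre of the label of the jar with the orange band, 36 mm from the jar's axis, 58 mm up. Absent with its jar.

How it is judged:
On the way, in this order (a step that is already met when the one before it is completed fails the run):
1. the empty bowl stands on the middle of the scale's platter, let go (horizontal distance between bowl and platter below 0.025 m and z of bowl in the frame of platter between -0.004 and 0.006 m and angle between bowl's own z axis and vertical below 0.08 rad and horizontal distance between each of onion_mid, garlic_mid and bowl above 0.08 m and contact force between the fingers and bowl below 0.1 N), for 0.3 s.
2. the tare button is pressed down while the bowl stands empty on the platter (value of joint tare above 0.004 m and horizontal distance between bowl and platter below 0.025 m and z of bowl in the frame of platter between -0.004 and 0.006 m and angle between bowl's own z axis and vertical below 0.08 rad and horizontal distance between each of onion_mid, garlic_mid and bowl above 0.08 m), for 0.05 s.
3. the onion and the garlic lie in the bowl on the scale (horizontal distance between bowl and platter below 0.025 m and z of bowl in the frame of platter between -0.004 and 0.006 m and angle between bowl's own z axis and vertical below 0.08 rad and horizontal distance between each of onion_mid, garlic_mid and bowl below 0.06 m and z of onion_mid in the frame of bowl between 0.01 and 0.08 m and z of garlic_mid in the frame of bowl between 0.01 and 0.08 m), for 0.3 s.
At the end, for the whole second after the job is handed in: Bowl upright on the platter within 25 mm of its middle with onion and garlic in it; tare button up; every jar present at rest, upright on the tray board (wholly on the board, 3 mm overhang allowed), its label within 20 degrees of straight out over the open front edge (all of step 3 and value of joint tare below 0.002 m and linear speed of each of bowl, jar_a, jar_b, jar_c below 0.02 m/s and x of jar_a in the frame of tray between -0.035 and 0.025 m and y of jar_a in the frame of tray between -0.13 and 0.13 m and z of jar_a in the frame of tray between 0.005 and 0.016 m and angle between each of jar_a, jar_b, jar_c's own z axis and vertical below 0.1 rad and angle between the x axis of each of jar_a, jar_b, jar_c and the x axis of tray, either way round below 0.35 rad and x of each of jar_a_label, jar_b_label, jar_c_label in the frame of tray below -0.005 m and x of jar_b in the frame of tray between -0.035 and 0.025 m and y of jar_b in the frame of tray between -0.13 and 0.13 m and z of jar_b in the frame of tray between 0.005 and 0.016 m and x of jar_c in the frame of tray between -0.035 and 0.025 m and y of jar_c in the frame of tray between -0.13 and 0.13 m and z of jar_c in the frame of tray between 0.005 and 0.016 m); the robot touches nothing.
It fails at once if the glass is moved more than 30 mm (distance of glass from where it was at the start of the episode above 0.03 m).
It fails at once if the spice jar is moved more than 30 mm (distance of spice from where it was at the start of the episode above 0.03 m).
It fails at once if the tomato is moved more than 30 mm (distance of tomato from where it was at the start of the episode above 0.03 m).
Of jar_a, jar_b, jar_c only 2 to 3 are there at a start; the rules pass over those that are not, and their reading is None.
At some moment in a run one of jar_a, jar_b, jar_c may be knocked a few centimetres aside while the robot is not near it.
It also fails if it takes over 208 s, if anything falls off the work surface, if the arm or the gripper's body presses on something with over 40 N, if the wrist force passes 120 N, or if a joint passes its speed limit or range.

ROBOT

A 6-joint arm with a two-finger parallel gripper is mounted at the origin on a cart in front of the work surface, level with it; the furniture and walls round the work are solid. World frame = base frame: x ahead of the robot, y to its left, z up, the work surface at z = 0. Lengths are in m, angles in rad, forces in N, time in s.
With the tool pointing down it reaches from about 0.325 to 0.9 m from the base axis. Payload 6.1 kg.
Tool frame: the origin (TCP) lies between the finger pads; the fingertips stand 25 mm ahead of it and the grasp point (between the pads) lies 6 mm ahead of it (env.tip_reach is the distance from the TCP to the fingertips, in m); z points along the fingers, y is the line along which they close (so a half turn about z gives the same grasp; the last joint's range is limited). The gripper opens to 87 mm and grips with 3 to 60 N. Pads are 19 mm wide; open, the fingers measure 117 mm over their backs; the gripper's body (75 mm by 190 mm) begins 51 mm behind the grasp point.
Start: joints at [-1.235, 0.22, 1.526, -0, 1.395, -0.126], TCP at [0.278, -0.56, 0.248] pointing down, gripper open.
Joint ranges: [-2.98, 2.98], [-0.91, 2.08], [0.09, 2.57], [-1.24, 4.39], [0.2, 2.65], [-2.68, 2.68]. Speed limits (rad/s): [2.57, 2.57, 3.01, 3.14, 3.14, 3.14].

INTERFACE

Orientations are given as a unit quaternion [x, y, z, w].
In Python, from workcell import env, fingers, kin, status, viewer, job, spotter gives the robot as it stands. The module is installed in compiled form; this text tells all that it offers. Calls block until the motion is done:
- env.movep(position, orientation): joint-space move of the TCP to a pose.
- env.move_l(position, attitude=None, feed=0.15, f_stop=None): straight line of the TCP; attitude=None keeps the orientation; feed is the mean speed in m/s. With f_stop (N) it stops when the force on the tool has changed by that much, and returns True; else False.
- env.goto_joints(angles): joint-space move.
- fingers.grip(opening, grip_force=None): finger opening in m; grip_force is the grip in N (None keeps the last); returns when the fingers have stopped.
- env.sleep(seconds).
- kin.ik(position, orientation): joint angles nearest the present ones, or None.
- status.sense(): the state.
- viewer.camera(name): name is "scene" or "top"; returns (picture, depth): 420x560x3 uint8, blue, green, red; 420x560 float32, m along the optical axis (not along the pixel's ray), 0 where there is no reading.
- viewer.calibration(name): a dict with "fov_y" (degrees; the focal length in pixels is half the picture's height over the tangent of half this angle, whatever the lens; pixels are square), "cx", "cy" (the principal point, pixels), "dist" ([k1, k2, p1, p2, k3] as OpenCV has them; the pictures are not rectified), "extrinsics" (4x4, takes a point from world to camera coordinates). Camera axes: x right, y up, looking along -z (the intrinsics and any distortion apply to the point x, -y, -z); pixel columns grow to the right and rows downward; lengths in m; the calibration is good to about 2 mm. A picture is of the moment at which its call begins. calibration takes no time and is no camera call.
A pose or a line that the arm cannot do raises env.IKError and nothing moves.
- job.sign_off(): hands the job in; it is judged then, once.
Trained networks look in the newest picture that a camera, given by its name, has taken for a name from the list of things; names that differ only in an ending like _2 or _b are one class to them, and where a whole thing is asked for, a point or a joint stands for the part that bears it (a point fixed in the world has none). Each returns a list of dicts, best first, with "conf" (0 to 1); they miss things now and then, are a little off and sometimes report something else, mostly with a low value. They report only what shows in the picture. A call takes as long as a camera call.
- spotter.spot_in(camera, thing): "at" ([x, y, z] in m, in the coordinates of the camera as it stood for that picture, good to about 4 mm: the middle of the surface that is visible of it).
- spotter.trace(camera, thing): "region" (420x560 bool, what is visible of it).
- spotter.mark_of(camera, thing): "at" ([x, y, z] in m, in the coordinates of the camera as it stood for that picture, good to about 4 mm: a listed point, or the origin of a listed thing).
The state is a dict: "t": time; "q": joint angles; "joint_vel": joint speeds; "joint_torque": joint torques, N m; "eef_pos": TCP position; "orientation": TCP orientation; "force": force on the tool from outside, world axes, zero at the start; "moment": the same for the moment, N m; "grip_width": finger opening in m; "finger_force": force on a finger pad.
Only numpy, scipy, OpenCV 4.12 (cv2) and the standard library are available. Lean on these libraries where they do the work, as an engineer would, in place of code of your own. Each camera call takes 0.05 s, during which the arm holds its last target. There are 200 camera calls.

## Working session

There is one attempt and no reset: what is moved stays moved. The work goes in short steps, each a Python script; the robot and the scene stay as the last script left them, time stands still between calls to the robot, and variables do not carry over. Pictures are saved under pics/ and viewed, at most 14 in all, crops included, and the job is handed in when it is done.

```bash
mkdir -p pics
cat > h.py <<'E'
import numpy as np, cv2
from workcell import env, fingers, kin, status, viewer, job, spotter
from scipy.spatial.transform import Rotation as R
def w(cam,p):
    T=np.linalg.inv(np.array(viewer.calibration(cam)["extrinsics"]))
    return (T@np.r_[p,1])[:3]
def K(cam):
    c=viewer.calibration(cam); f=210/np.tan(np.radians(c["fov_y"])/2)
    return np.array([[f,0,c["cx"]],[0,f,c["cy"]],[0,0,1]]),np.array(c["dist"],float)
def cloud(cam,depth,mask):
    k,d=K(cam); v,u=np.nonzero(mask&(depth>0)); z=depth[v,u]
    n=cv2.undistortPoints(np.c_[u,v].astype(np.float32)[:,None],k,d)[:,0]
    P=np.c_[n[:,0]*z,-n[:,1]*z,-z,np.ones(len(z))]
    return (P@np.linalg.inv(np.array(viewer.calibration(cam)["extrinsics"])).T)[:,:3],u,v
def down(yaw): # tool y axis (closing) at angle yaw+90deg ; x axis at yaw
    return (R.from_euler('z',yaw)*R.from_euler('x',np.pi)).as_quat()
E
python3 - <<'E'
from h import *
for c in("top","scene"):
    p,d=viewer.camera(c); cv2.imwrite(f"pics/{c}0.png",p)
    for t in ["scale","platter","tare_top","bowl","tray","onion_mid","garlic_mid","glass","spice","tomato","jar_a","jar_b","jar_c"]:
        r=spotter.mark_of(c,t)
        print(c,t,[(np.round(w(c,x["at"]),3).tolist(),round(x["conf"],2)) for x in r[:4]])
print(status.sense())
E
```

```text
top scale []
top platter [([0.431, -0.333, 0.034], 0.82)]
top tare_top [([0.325, -0.297, 0.043], 0.54)]
top bowl [([0.412, 0.364, 0.002], 0.83)]
top tray [([0.649, -0.016, 0.001], 0.75), ([0.452, 0.146, -0.002], 0.47)]
top onion_mid [([0.47, -0.146, 0.035], 0.67)]
top garlic_mid [([0.628, -0.305, 0.028], 0.9)]
top glass [([0.78, 0.045, -0.001], 0.92)]
top spice [([0.786, -0.102, -0.004], 0.91)]
top tomato [([0.719, -0.377, -0.001], 0.57), ([0.323, -0.295, 0.044], 0.16)]
top jar_a [([0.543, 0.219, 0.0], 0.72), ([0.454, 0.147, 0.0], 0.57), ([0.648, -0.018, 0.0], 0.38), ([0.786, -0.107, -0.005], 0.3)]
top jar_b [([0.543, 0.219, 0.0], 0.72), ([0.454, 0.147, 0.0], 0.57), ([0.648, -0.018, 0.0], 0.38), ([0.786, -0.107, -0.005], 0.3)]
top jar_c [([0.543, 0.219, 0.0], 0.72), ([0.454, 0.147, 0.0], 0.57), ([0.648, -0.018, 0.0], 0.38), ([0.786, -0.107, -0.005], 0.3)]
scene scale [([0.404, -0.333, 0.001], 0.89)]
scene platter [([0.42, -0.33, 0.03], 0.74)]
scene tare_top [([0.315, -0.297, 0.046], 0.46)]
scene bowl [([0.408, 0.364, -0.003], 0.72), ([0.456, 0.143, 0.002], 0.7)]
scene tray [([0.648, 
[... 622 characters left out ...]
rray([-1.23513554e+00,  2.20412785e-01,  1.52649505e+00,  2.17400931e-06,
        1.39468500e+00, -1.26098279e-01]), 'joint_vel': array([ 1.43142562e-03,  7.49371087e-04,  2.39984505e-04, -8.99629985e-04,
        5.14601992e-05, -4.83844217e-05]), 'joint_torque': array([ 1.91417498e-04, -4.94552708e+01, -3.87706661e+01,  7.00321072e-02,
        4.68517025e-02, -2.14375427e-05]), 'eef_pos': array([ 0.27845009, -0.55954383,  0.24753234]), 'orientation': array([ 9.73465548e-01,  2.28833622e-01,  1.05480902e-06, -2.02385698e-07]), 'force': array([-0.20783417,  0.04839589,  0.30138732]), 'moment': array([0.0064938 , 0.00762731, 0.00832838]), 'finger_force': 0.0, 'grip_width': 0.08699823014441321}
```

View pics/top0.png

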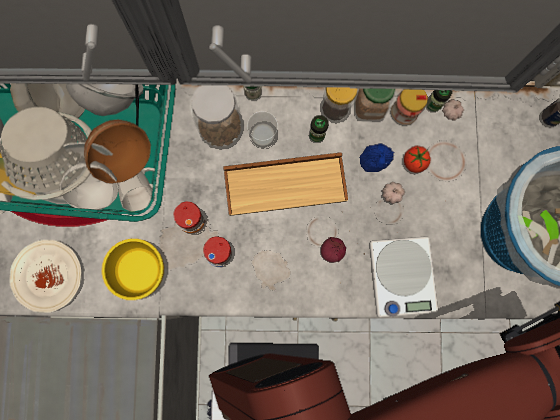

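View pics/scene0.png

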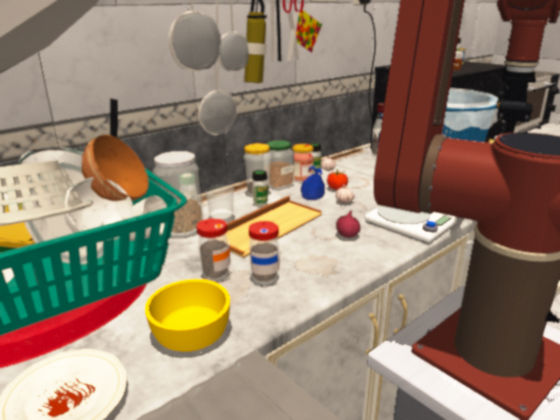

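```bash
cat >> h.py <<'E'
def jars(pd=None):
    p,d=pd or viewer.camera("top"); P,u,v=cloud("top",d,d>0)
    hsv=cv2.cvtColor(p,cv2.COLOR_BGR2HSV)[v,u].astype(int); H,S,V=hsv.T
    ok=(abs(P[:,2]-.13)<.008)&(P[:,0]>.25)&(P[:,0]<.75)&(P[:,1]<.5)&(P[:,1]>-.45)
    red=ok&((H<7)|(H>172))&(S>120)
    im=np.zeros(d.shape,np.uint8); im[v[red],u[red]]=1
    im=cv2.morphologyEx(im,cv2.MORPH_CLOSE,np.ones((7,7)))
    n,lab,st,_=cv2.connectedComponentsWithStats(im); out={}
    for i in range(1,n):
        if st[i,4]<150: continue
        m=(lab[v,u]==i)&ok; Q=P[m,:2]
        c,r=cv2.minEnclosingCircle(Q.astype(np.float32)); c=Q.mean(0)*.5+np.array(c)*.5
        h=H[m];s=S[m]
        for k,lo,hi in(("a",95,135),("b",40,90),("c",9,30)):
            D=(h>=lo)&(h<=hi)&(s>70)&(np.hypot(*(Q-c).T)<.028)
            if D.sum()>=4:
                e=Q[D].mean(0)-c
                out.setdefault(k,[]).append((c.round(4),round(float(np.arctan2(e[1],e[0])),3),round(float(np.hypot(*e)),4),int(D.sum()),round(r,4)))
    return out
E
python3 - <<'E'
from h import *
p,d=viewer.camera("top"); print(jars((p,d)))
for t in("tray","bowl","onion_mid","garlic_mid","scale","platter","tare_top"):
    r=spotter.trace("top",t)
    if not r: print(t,None); continue
    P,u,v=cloud("top",d,r[0]["region"])
    rect=cv2.minAreaRect(P[:,:2].astype(np.float32))
    print(t,round(r[0]["conf"],2),rect,np.percentile(P[:,2],[1,50,99]).round(3))
P,u,v=cloud("top",d,d>0)
b=(abs(P[:,2]-.066)<.006)&(P[:,1]>.25)&(P[:,1]<.46)&(P[:,0]>.3)&(P[:,0]<.52); print("rim",cv2.minEnclosingCircle(P[b,:2].astype(np.float32)),P[b].mean(0))
for n,lo,hi in(("onion",(.47,-.146),.0),("garlic",(.627,-.305),0)):
    m=(np.hypot(P[:,0]-lo[0],P[:,1]-lo[1])<.05)&(P[:,2]>.015); print(n,P[m].min(0),P[m].max(0))
m=(abs(P[:,2]-.024)<.004)&(abs(P[:,0]-.41)<.16)&(abs(P[:,1]+.333)<.11);print("scale",cv2.minAreaRect(P[m,:2].astype(np.float32)))
hsv=cv2.cvtColor(p,cv2.COLOR_BGR2HSV)[v,u]; 
m=(hsv[:,0]>95)&(hsv[:,0]<130)&(hsv[:,1]>120)&(np.hypot(P[:,0]-.32,P[:,1]+.297)<.03);print("tare",cv2.minEnclosingCircle(P[m,:2].astype(np.float32)),np.median(P[m],axis=0))
m=(P[:,1]<-.44)&(P[:,1]>-.75)&(P[:,0]>.3)&(P[:,0]<.8)&(P[:,2]>.08);print("bin",P[m].max(0),P[m].min(0))
m=(abs(P[:,2]-.01)<.004)&(hsv[:,0]>8)&(hsv[:,0]<25)&(hsv[:,1]>90)&(abs(P[:,0]-.65)<.11)&(abs(P[:,1]+.02)<.2);print("board",cv2.minAreaRect(P[m,:2].astype(np.float32)))
E
```

```text
{'c': [(array([0.5401, 0.2202]), -2.862, 0.0192, 26, 0.0327), (array([0.4558, 0.1444]), 2.421, 0.0254, 4, 0.0332)], 'a': [(array([0.4558, 0.1444]), 2.483, 0.0202, 20, 0.0332)]}
tray 0.72 ((0.6505669355392456, -0.02079068124294281), (0.141302227973938, 0.3283534646034241), 7.693574905395508) [0.001 0.01  0.033]
bowl 0.73 ((0.4096849262714386, 0.36080533266067505), (0.15755127370357513, 0.15175770223140717), 66.813720703125) [-0.001  0.01   0.07 ]
onion_mid 0.84 ((0.4695698916912079, -0.14510893821716309), (0.0619334951043129, 0.061643391847610474), 47.81154251098633) [0.027 0.048 0.068]
garlic_mid 0.6 ((0.6226968765258789, -0.3067995011806488), (0.05593560263514519, 0.05080509930849075), 43.69282531738281) [0.001 0.038 0.054]
scale 0.94 ((0.40564194321632385, -0.33479195833206177), (0.20134463906288147, 0.1670985370874405), 5.592928409576416) [0.016 0.027 0.043]
platter 0.94 ((0.4048338532447815, -0.33116614818573), (0.1998520791530609, 0.16003113985061646), 5.71722936630249) [0.015 0.027 0.043]
tare_top 0.43 ((0.32075029611587524, -0.2971465289592743), (0.0176080409437418, 0.02077304944396019), 0.5446357131004333) [0.035 0.044 0.052]
rim ((0.4081127643585205, 0.36165547370910645), 0.07928859442472458) [0.40839939 0.36660651 0.06503749]
onion [ 0.43746083 -0.17758218  0.01686255] [ 0.50386872 -0.11489147  0.07131049]
garlic [ 0.59503415 -0.35380721  0.01728899] [ 0.65152756 -0.25565681  0.93371613]
scale ((0.40399807691574097, -0.33119329810142517), (0.19949252903461456, 0.15883174538612366), 5.273482799530029)
tare ((0.3217684030532837, -0.29729124903678894), 0.010872415266931057) [ 0.32194831 -0.29721153  0.04436806]
bin [ 0.68327512 -0.44035195  0.58568549] [ 0.30005021 -0.66691015  0.08041001]
board ((0.6417443752288818, -0.021864593029022217), (0.12272518873214722, 0.32012659311294556), 7.87254524230957)
```

Run:
```python
from h import *
q=down(np.pi/2); b=np.array([.409,.3625]); pl=np.array([.4262,-.331])
g=np.r_[b+[-.0735,0],.061]
fingers.grip(.06,40)
env.movep(g+[0,0,.15],q); env.move_l(g+[0,0,.0],feed=.12,f_stop=8)
print(status.sense()["eef_pos"],status.sense()["t"])
fingers.grip(0,40); s=status.sense(); print(s["grip_width"],s["finger_force"])
env.move_l(g+[0,0,.16],feed=.15); s=status.sense(); print(s["grip_width"],s["finger_force"],s["force"],s["t"])
cv2.imwrite("pics/top1.png",viewer.camera("scene")[0])
```

```text
[0.33609162 0.36296204 0.06181158] 7.2083
0.009388474007547727 37.97516840590106
0.007400851901556711 39.935172982513905 [-0.65264196 -0.74553865 -1.7487163 ] 9.3167
```

View pics/top1.png

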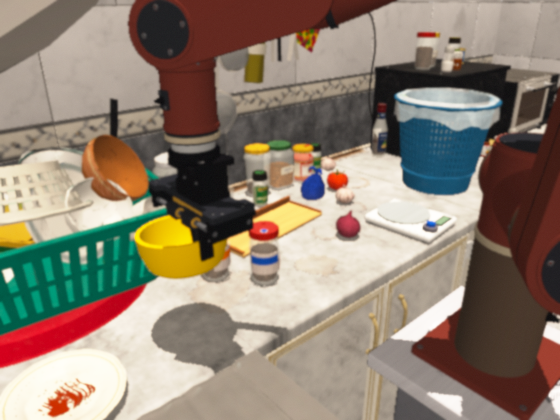

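The bowl hangs level from the gripper at about (180,245), and the scale at (410,215) is clear. I'll place the bowl next.

Run:
```python
from h import *
q=down(np.pi/2); pl=np.array([.4262,-.331])
g=np.r_[pl+[-.0735,0],.092]
env.movep([.47,0,.24],q)
env.movep(g+[0,0,.10],q); env.move_l(g+[0,0,.015],feed=.12)
print(env.move_l(g+[0,0,-.006],feed=.03,f_stop=4),status.sense()["eef_pos"])
fingers.grip(.035); env.move_l(status.sense()["eef_pos"]+[0,0,.12],feed=.15)
env.sleep(.3)
env.movep([.30,-.2,.25],q)
p,d=viewer.camera("top"); cv2.imwrite("pics/top2.png",p)
P,u,v=cloud("top",d,d>0)
b=(abs(P[:,2]-.096)<.006)&(np.hypot(*(P[:,:2]-pl).T)<.12); print("rim",cv2.minEnclosingCircle(P[b,:2].astype(np.float32)),P[b].mean(0),P[b].std(0),[(w("top",x["at"]),x["conf"]) for x in spotter.mark_of("top","bowl")])
print(jars((p,d)),status.sense()["t"])
```

```text
True [ 0.3530215  -0.33156794  0.1001596 ]
rim ((0.422097384929657, -0.33448195457458496), 0.07772733271121979) [ 0.44042397 -0.34913361  0.09501982] [0.04522946 0.05140967 0.00254482] [(array([ 0.42186588, -0.33263855,  0.03117978]), 0.71)]
{'c': [(array([0.5399, 0.2202]), -2.859, 0.0192, 25, 0.0332)], 'a': [(array([0.4557, 0.1442]), 2.474, 0.0203, 20, 0.0328)]} 16.15
```

View pics/top2.png

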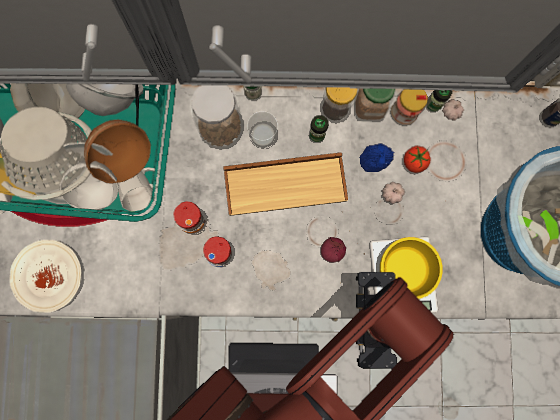

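The bowl is on the platter at (412,268), about 5 mm off centre. Next come tare and onion.

Run:
```python
from h import *
fingers.grip(0,20)
t=np.array([.321,-.297,.0]); q=down(-.31)
env.movep(t+[0,0,.13],q); env.move_l(t+[0,0,.078],feed=.12)
print(env.move_l(t+[0,0,.058],feed=.02,f_stop=10),status.sense()["eef_pos"],status.sense()["force"])
env.sleep(.2)
env.move_l(t+[0,0,.15],feed=.15)
# onion
o=np.array([.4707,-.146,.040]); q=down(np.pi/2); fingers.grip(.087,20)
env.movep(o+[0,0,.12],q); print(env.move_l(o,feed=.12,f_stop=8))
fingers.grip(0,15); s=status.sense(); print(s["grip_width"],s["finger_force"])
env.move_l(o+[0,0,.16]); s=status.sense(); print(s["grip_width"],s["finger_force"])
b=np.array([.422,-.333+.025,.098])
env.movep(b+[0,0,.1],q); print(env.move_l(b,feed=.1,f_stop=6),status.sense()["eef_pos"])
fingers.grip(min(s["grip_width"]+.014,.087)); env.move_l(status.sense()["eef_pos"]+[0,0,.12]); fingers.grip(.087)
env.movep([.5,-.1,.25],q)
p,d=viewer.camera("top"); cv2.imwrite("pics/top3.png",p[200:330,330:490].repeat(4,0).repeat(4,1))
for t in("bowl","onion_mid","garlic_mid"): print(t,[(w("top",x["at"]).round(3),x["conf"]) for x in spotter.mark_of("top",t)[:2]])
print(status.sense()["t"])
```

```text
True [ 0.32129003 -0.29738593  0.06529909] [-1.55592516  1.99420452  6.1310993 ]
False
0.06194374961309139 14.897886665276019
0.061570689321806926 14.869105068210047
False [ 0.42249447 -0.3084491   0.09878978]
bowl [(array([ 0.422, -0.332,  0.032]), 0.92)]
onion_mid [(array([ 0.423, -0.308,  0.073]), 0.88)]
garlic_mid [(array([ 0.628, -0.308,  0.028]), 0.81)]
31.5333
```

View pics/top3.png

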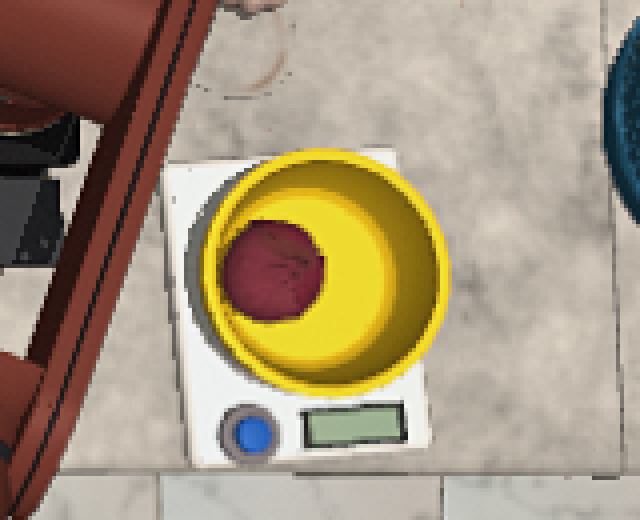

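The onion lies in the bowl at crop pixel (272,270). Before adding the garlic I want to check that the press really went deep enough, so I'll step down on the button and read the force profile.

Run:
```python
from h import *
fingers.grip(0,20)
t=np.array([.321,-.297,.0]); q=down(-.31)
env.movep(t+[0,0,.13],q); env.move_l(t+[0,0,.078],feed=.12); env.sleep(.2); print(status.sense()["force"].round(2))
for z in np.arange(.073,.059,-.001):
    env.move_l(t+[0,0,z],feed=.02); env.sleep(.1); s=status.sense(); print(round(z,4),s["eef_pos"][2].round(4),s["force"].round(2))
    if s["force"][2]>14: break
env.move_l(t+[0,0,.15],feed=.15); print(status.sense()["t"])
```

```text
[-0.57 -0.32 -0.73]
0.073 0.073 [ 0.16 -0.93 -1.1 ]
0.072 0.072 [0.7  0.48 0.9 ]
0.071 0.0712 [ 0.04 -0.05  1.73]
0.07 0.0701 [-0.04  0.04  1.57]
0.069 0.0691 [ 1.47 -1.22  2.35]
0.068 0.0681 [ 0.46 -1.5   2.43]
0.067 0.0671 [ 1.13 -1.53  2.13]
0.066 0.0661 [ 1.25 -1.04  2.99]
0.065 0.0653 [-0.2   0.23  7.36]
0.064 0.0651 [-2.76  2.03 15.29]
39.4083
```

Contact comes at TCP z 0.072 and the bottom at 0.0655, so the first press, which reached 0.0653, was full. The garlic goes next.

Run:
```python
from h import *
o=np.array([.625,-.306,.033]); q=down(0.); q2=down(np.pi/2); fingers.grip(.087,20)
env.movep(o+[0,0,.14],q); print(env.move_l(o,feed=.12,f_stop=8))
fingers.grip(0,15); s=status.sense(); print(s["grip_width"],s["finger_force"])
env.move_l(o+[0,0,.18]); s=status.sense(); print(s["grip_width"],s["finger_force"])
b=np.array([.422,-.333-.030,.098])
env.movep(b+[0,0,.1],q2); print(env.move_l(b,feed=.1,f_stop=6),status.sense()["eef_pos"])
fingers.grip(min(s["grip_width"]+.014,.087)); env.move_l(status.sense()["eef_pos"]+[0,0,.13]); fingers.grip(.087)
env.movep([.45,0.0,.27],down(np.pi/2))
p,d=viewer.camera("top"); cv2.imwrite("pics/top4.png",p)
for t in("bowl","onion_mid","garlic_mid"): print(t,[(w("top",x["at"]).round(3),x["conf"]) for x in spotter.mark_of("top",t)[:2]])
print(jars((p,d)),status.sense()["t"])
```

```text
False
0.05579509464665634 14.919172431000334
0.05604161042271896 14.918706055250368
False [ 0.42244872 -0.36353501  0.09883743]
bowl [(array([ 0.424, -0.333,  0.032]), 0.77)]
onion_mid [(array([ 0.422, -0.31 ,  0.071]), 0.78), (array([0.542, 0.218, 0.003]), 0.47)]
garlic_mid [(array([ 0.421, -0.363,  0.067]), 0.82)]
{'c': [(array([0.5402, 0.2198]), -2.891, 0.019, 25, 0.0332), (array([0.4557, 0.1441]), 2.404, 0.0256, 4, 0.0327)], 'a': [(array([0.4557, 0.1441]), 2.468, 0.0202, 19, 0.0327)]} 51.9917
```

View pics/top4.png

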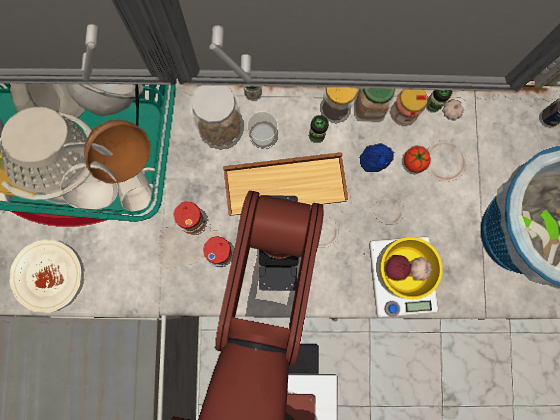

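Both ingredients are in the bowl, at (399,266) and (422,266). The jars at (187,216) and (217,250) haven't moved, so they are next.

```bash
cat > pj.py <<'E'
from h import *
TC=np.array([.648,-.020]); TY=.136
def go(k,pick_yaw,loc,est):
    env.movep([.42,-.1,.27],down(np.pi/2))
    J=jars(); e=J.get(k) ; e=max(e,key=lambda r:r[3]) if e else est; print(k,e)
    c,a=np.array(e[0]),e[1]; rot=(TY+np.pi-a+np.pi)%(2*np.pi)-np.pi
    c2,s2=np.cos(TY),np.sin(TY); T=TC+np.array([[c2,-s2],[s2,c2]])@np.array(loc)
    fingers.grip(.087,30)
    py=pick_yaw if pick_yaw is not None else np.pi/2-rot
    q=down(py); q2=down(py+rot); print("rot",rot,T)
    env.movep(np.r_[c,.21],q); print(env.move_l(np.r_[c,.095],feed=.12,f_stop=8))
    fingers.grip(0,30); s=status.sense(); print(s["grip_width"],s["finger_force"])
    env.move_l(np.r_[c,.19]); 
    env.movep(np.r_[T,.19],q2); env.move_l(np.r_[T,.116],feed=.1)
    print(env.move_l(np.r_[T,.098],feed=.03,f_stop=6),status.sense()["eef_pos"])
    fingers.grip(.087); env.move_l(np.r_[T,.24],feed=.15)
    env.movep([.42,-.1,.27],down(np.pi/2))
    p,d=viewer.camera("top"); cv2.imwrite(f"pics/{k}.png",p); J=jars((p,d)); print(J,status.sense()["t"])
    for k,v in J.items():
        for r in v: print(k,"local",np.array([[c2,s2],[-s2,c2]])@(r[0]-TC),"yaw err",(r[1]-TY-np.pi+np.pi)%(2*np.pi)-np.pi)
E
python3 -c "
from pj import *
go('a',.735,(-.005,-.07),None)"
```

```text
a (array([0.4558, 0.1443]), 2.477, 0.0202, 20, 0.0331)
rot 0.8005926535897934 [ 0.65253685 -0.09003154]
False
0.06573651655856746 30.000955536961555
True [ 0.65256821 -0.09011768  0.10503117]
{'c': [(array([0.5401, 0.2192]), -2.917, 0.0188, 26, 0.0336)]} 61.6917
c local [-0.07447267  0.25162049] yaw err 0.08859265358979318
```

View pics/a.png

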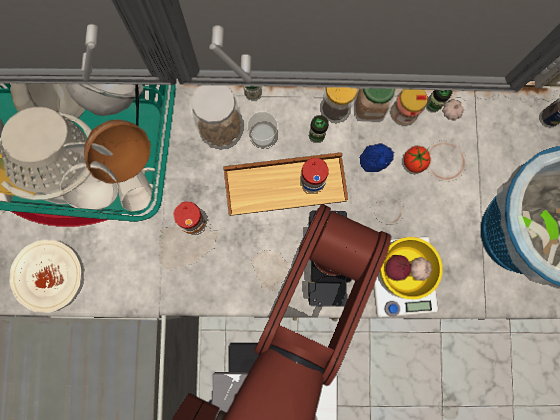

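The blue jar stands on the board at (315,172) with its dot toward the front. My lid-height filter missed it because it now sits 10 mm higher. I'll widen the filter and move the orange jar.

```bash
sed -i 's/abs(P\[:,2\]-.13)<.008/abs(P[:,2]-.134)<.014/' h.py
python3 -c "
from pj import *
go('c',None,(-.005,.07),None)
p=viewer.camera('scene')[0]; cv2.imwrite('pics/s.png',p)"
```

```text
c (array([0.5396, 0.2202]), -2.85, 0.0187, 26, 0.0337)
rot -0.15559265358979246 [0.63355549 0.04867573]
False
0.06540325393483395 30.000506043434143
True [0.63413936 0.04863464 0.10507128]
{'a': [(array([ 0.652 , -0.0897]), -2.928, 0.0187, 20, 0.0335)], 'c': [(array([0.6343, 0.0486]), -3.028, 0.0189, 25, 0.0338)]} 70.9167
a local [-0.00548694 -0.06959873] yaw err 0.07759265358979306
c local [-0.00427263  0.06982403] yaw err -0.022407346410206586
```

View pics/s.png

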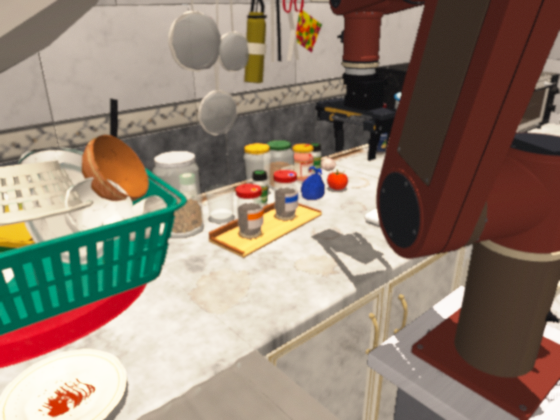

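View pics/c.png

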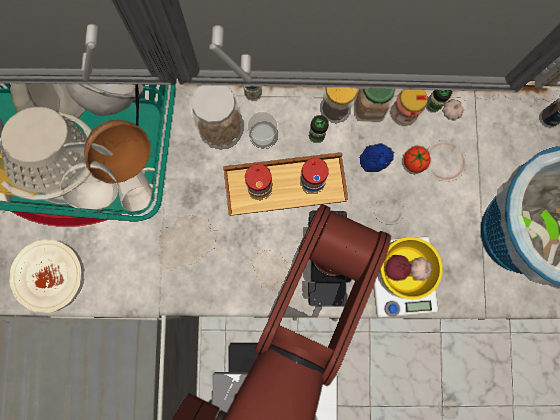

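Both jars stand on the board at (259,180) and (315,172), with labels and dots toward the open front. No green-banded jar is in sight, the button is up and the bowl is filled. I'll do a last check and hand in.

```bash
python3 -c "
from h import *
env.sleep(1); J=jars(); print(J)
m=[w('top',x['at']).round(3) for t in('bowl','onion_mid','garlic_mid') for x in spotter.mark_of('top',t)[:1]]; print(m,[(w('top',x['at']).round(3),x['conf']) for x in spotter.mark_of('top','jar_b')])
T=np.array([.643,-.02])
if set(J)=={'a','c'} and all(np.hypot(*(r[0]-T))<.09 and np.cos(r[1]-.136-np.pi)>.97 for v in J.values() for r in v): print(job.sign_off())
"
```

```text
{'a': [(array([ 0.6526, -0.0898]), -2.939, 0.0194, 20, 0.0337)], 'c': [(array([0.6338, 0.0486]), -3.024, 0.0183, 25, 0.0332)]}
[array([ 0.424, -0.334,  0.028]), array([ 0.423, -0.308,  0.07 ]), array([ 0.426, -0.363,  0.066])] [(array([ 0.652, -0.092,  0.008]), 0.92), (array([0.637, 0.047, 0.011]), 0.88)]
the job is handed in; nothing more can be done
None
```

I handed the job in after about 72 s on the robot's clock: the bowl stands on the scale, tared while empty, with the onion and garlic in it, and the two jars present (blue and orange; no green one seen) stand on the tray, labels within about 5° of straight out; no verdict came back.

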